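Fold out the hook and hang up the small pail

TASK

Fold the hook on the wooden hook board all the way out, then hang the smaller of the two steel pails on it by its wire bow, between the board and the hook's lip. Leave the larger pail standing where it is.

Things in the scene. Friction and masses are not known exactly. Their poses are not given: they have to be found in the camera images.
- hook_hinge (a point): Middle of the folding hook's pin, 141 mm above the worktop, 8 mm ahead of the face of a fixed upright wooden board (100 mm wide, 16 thick, top edge at z = 175 mm; foot 120 wide, 14 high, 15 mm ahead of the face). Axes are the board's, not the hook's: x from the hook into the board, y along the pin, z up. It faces the robot, give or take 15 degrees.
- fold_hook (a joint): Steel hook on the pin, rad: 0 folded, arm straight up; pi/2 out at its stop, arm level along -x of hook_hinge. Bar 12 mm wide (y), 8 thick, 78 mm long from the pin; lip at its end, 14 mm high when out. Folded, its end stands 44 mm above the board: pinch it there from above, along y. Starts 0 to 0.25; stays where left, 0.7 N moves it. Out, its upper side is 4 mm above the pin.
- small_pail_knob (a point): Centre of the wooden knob (20 mm dia., 40 tall) on the smaller pail, 147 mm above its base. Pail 68 mm across, rim 65 mm high, 0.13 to 0.25 kg. Under the knob a rigid 6 mm wire bow arches over the pail in this point's y-z plane; its underside is 25 mm below the knob's centre, the opening (along x) 57 mm high, 60 wide below. The hook goes through it, the bow rests on the arm.
- large_pail_knob (a point): Centre of a like knob (20 mm dia., 40 tall) on the larger pail of the same make (100 mm across the rim, rim 90 mm high, 200 mm tall in all), 180 mm above its base; bystander, to be left alone. Which pail stands left and which right of the board varies.
There are look-alikes about, which are no part of the job. Leave any blue or turquoise look-alike of the part that bears hook_hinge alone. What is shaped like the part that bears small_pail_knob but blue or purple is not meant.

How it is judged:
By the outcome, as a careful person would: the job done as asked, in the order asked, and still so for the second after the job is handed in, with the robot touching nothing.
It also fails if it takes over 48 s, if anything falls off the work surface, if the arm or the gripper's body presses on something with over 40 N, if the wrist force passes 120 N, or if a joint passes its speed limit or range.

ROBOT

A 6-joint arm with a two-finger parallel gripper is mounted at the origin on a cart in front of the work surface, level with it; the furniture and walls round the work are solid. World frame = base frame: x ahead of the robot, y to its left, z up, the work surface at z = 0. Lengths are in m, angles in rad, forces in N, time in s.
With the tool pointing down it reaches from about 0.35 to 0.975 m from the base axis. Payload 4.9 kg.
Tool frame: the origin (TCP) lies at the very end of the fingers, on their centre line; the grasp point (between the pads) lies 19 mm behind it; z points along the fingers, y is the line along which they close (so a half turn about z gives the same grasp; the last joint's range is limited). The gripper opens to 85 mm and grips with 20 to 120 N. Pads are 22 mm wide; open, the fingers measure 114 mm over their backs; the gripper's body (76 mm by 85 mm) begins 54 mm behind the grasp point. The pads swing forward as they close: fully open they stand 13 mm farther back than shut.
Start: joints at [-1.445, 0.053, 1.613, -0, 1.476, -0.119], TCP at [0.151, -0.606, 0.231] pointing down, gripper open.
Joint ranges: [-3.01, 3.01], [-1.01, 2.22], [0.06, 2.58], [-1.02, 4.17], [0.09, 2.62], [-3.14, 3.14]. Speed limits (rad/s): [2.57, 2.57, 3.14, 3.14, 3.14, 3.14].

INTERFACE

Orientations are given as a rotation vector (axis times angle).
In Python, from station import get_obs, get_image, finish_job gives the robot as it stands. The module is installed in compiled form; this text tells all that it offers.
- The arm moves only by the tool carry_out, never from a script. Its argument "rows" is a list of rows, each a list of 7 numbers: the turn, a rotation vector about the tool's x, y, z as a fraction of full scale, then the shift along the tool's x, y, z as a fraction of full scale, then the closure, from -1 (fully open) to 1 (shut). A call has 1 to 5 rows; each row is the pose to reach, as a shift and turn from the pose commanded when the call began, along the tool's axes at that moment, turning the shorter way round; what a row does not reach only later rows make up. Full scale, the value 1, is 300 mm for a shift and pi rad for a turn. A row lasts 1/10 s, in which the tool goes at most 50 mm and 8.59 degrees, less where a joint would pass 70% of its speed; a pose out of reach is approached as far as the arm can. A call with a number of a shift or a turn outside -1 to 1 is refused whole. A call with a gripper value outside its range is refused whole. The fingers move at their own pace and stop on an object; "force" is the grip in N (left out, the last holds). Time passes only in rows, so rows that repeat a pose let the fingers close. It gives the time, the measured TCP pose, the force, the opening and the grip force at its end, in the units of the state.
- get_obs(): the state, without advancing time (a new reading comes with each control period).
- get_image(name): name is "scene" or "top" or "wrist"; returns a dict with "img" (420x560x3 uint8, blue, green, red), "mtx" (3x3 intrinsics, pixels), "D" ([k1, k2, p1, p2, k3] as OpenCV has them; the pictures are not rectified), "R" (3x3) and "t" (3): a world point X has camera coordinates R X + t. Camera axes: x right, y down, z forward; pixel columns grow to the right and rows downward; lengths in m; the calibration is good to about 2 mm. A picture is of the moment at which its call begins. There is no depth.
- finish_job(): hands the job in; it is judged then, once.
The state is a dict: "t": time; "q": joint angles; "dq": joint speeds; "effort": joint torques, N m; "tool_pos": TCP position; "tool_rot": TCP orientation; "contact_force": force on the tool from outside, world axes, zero at the start; "wrist_torque": the same for the moment, N m; "opening": finger opening in m; "grip_force": force on a finger pad.
Only numpy, scipy, OpenCV 4.12 (cv2) and the standard library are available. Lean on these libraries where they do the work, as an engineer would, in place of code of your own. Each camera call takes 0.05 s, during which the arm holds its last target. There are 200 camera calls.

## Working session

There is one attempt and no reset: what is moved stays moved. The work goes in short steps, Python scripts to look and compute and a tool call to move; the robot and the scene stay as the last step left them, time stands still between calls to the robot, and variables do not carry over. Pictures are saved under pics/ and viewed, at most 13 in all, crops included, and the job is handed in when it is done.

Besides the shell and the picture viewer there is one more tool, called after "Call:" as name([rows], argument=value, ...), one row to a line, values as JSON. carry_out: Moves the arm, as the interface text tells. Shift numbers are shares of 300 mm and turn numbers shares of pi rad, none past 1 either way. Its arguments: {"type":"object","properties":{"rows":{"type":"array"},"force":{"type":"number"}},"required":["rows"]}

```bash
mkdir -p pics; python3 - <<'E'
from station import *
import cv2,pickle
d={n:get_image(n) for n in("scene","top")}
pickle.dump(d,open("d0.pkl","wb"))
for n in d: cv2.imwrite(f"pics/{n}0.png",d[n]["img"])
o=get_obs();print({k:o[k] for k in("t","q","tool_pos","tool_rot","opening","contact_force")})
E
```

```text
{'t': 0.1, 'q': array([-1.44500022e+00,  5.33500551e-02,  1.61419039e+00,  4.97232880e-07,
        1.47601119e+00, -1.19007248e-01]), 'tool_pos': array([ 0.15140113, -0.60578561,  0.23012912]), 'tool_rot': array([-3.11614377e+00, -3.83337466e-01,  9.66171302e-06]), 'opening': 0.08534396464794773, 'contact_force': array([ 0.70162331,  0.59244463, -0.11270982])}
```

View pics/scene0.png

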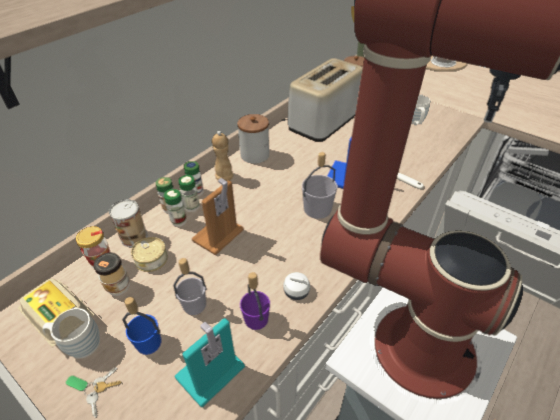

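View pics/top0.png

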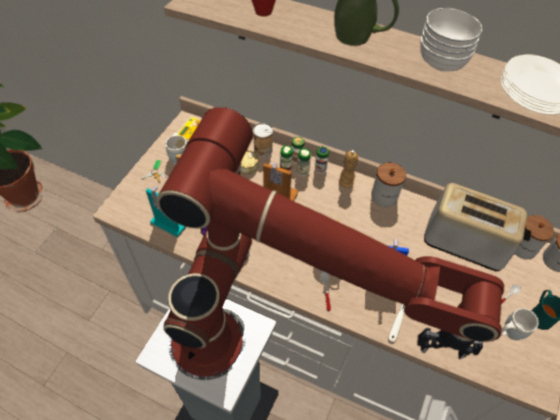

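The scene picture shows two steel pails, at about (190,290) and (320,195). The only brown wooden hook board is at (218,215). The look-alikes are a turquoise board (210,365), a blue board (355,150), a blue pail (145,333) and a purple pail (255,310). In the top view the arm covers most of this. Next I'll take an enlarged crop to confirm, plus rays.

```bash
cat > h.py <<'E'
import numpy as np,cv2,pickle
def ray(d,px):
    u=cv2.undistortPoints(np.array([[px]],float),d["mtx"],d["D"])[0,0]
    return -d["R"].T@d["t"], d["R"].T@np.array([u[0],u[1],1.])
def onz(d,px,z):
    c,r=ray(d,px); return c+r*(z-c[2])/r[2]
def proj(d,X):
    return cv2.projectPoints(np.atleast_2d(np.array(X,float)),cv2.Rodrigues(d["R"])[0],d["t"],d["mtx"],d["D"])[0][:,0]
def tri(obs):
    A=np.zeros((3,3));b=np.zeros(3)
    for d,px in obs:
        c,r=ray(d,px);r=r/np.linalg.norm(r);P=np.eye(3)-np.outer(r,r);A+=P;b+=P@c
    return np.linalg.solve(A,b)
E
python3 - <<'E'
from h import *
d=pickle.load(open("d0.pkl","rb"))
s=d["scene"];im=s["img"]
cv2.imwrite("pics/crop0.png",cv2.resize(im[140:320,150:350],None,fx=4,fy=4,interpolation=cv2.INTER_CUBIC)[:600+120,:800][:600])
cv2.imwrite("pics/crop0.png",cv2.resize(im[145:320,150:350],None,fx=3.4,fy=3.4,interpolation=cv2.INTER_CUBIC))
for n in d: print(n,-d[n]["R"].T@d[n]["t"])
print("small knob",onz(s,(184,267),.147),"large",onz(s,(322,160),.18))
print("board foot",[onz(s,p,0.0).round(3) for p in((195,238),(217,252),(243,232))])
print("pail small base",onz(s,(192,311),0),"large base",onz(s,(320,215),0))
E
```

```text
scene [-0.03090809  0.53506063  0.83173759]
top [-0.39146236 -0.38830202  1.38334286]
small knob [0.47083589 0.2388722  0.147     ] large [ 0.43153729 -0.2175587   0.18      ]
board foot [array([0.632, 0.087, 0.   ]), array([0.548, 0.085, 0.   ]), array([ 0.543, -0.012,  0.   ])]
pail small base [0.46423421 0.25256779 0.        ] large base [ 4.13256457e-01 -2.02357090e-01  1.11022302e-16]
```

View pics/crop0.png

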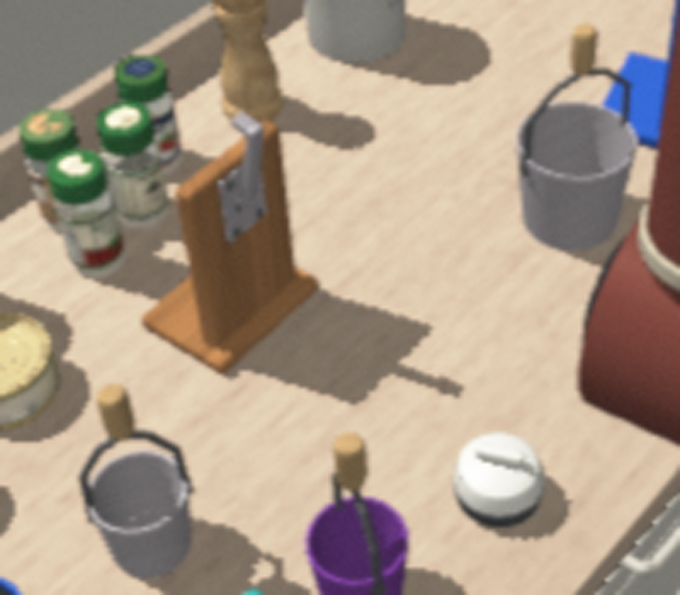

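The crop confirms the brown board: foot corner at crop (222,368), hook tip at (247,120), near-folded. The pails are grey steel. The one at crop (140,510), rim about 100 px wide, is nearer the camera yet looks smaller than the other at (577,175), so it is the smaller pail. I'll check that with the metric rim widths. The purple one (357,540) is not meant.

```bash
python3 - <<'E'
from h import *
d=pickle.load(open("d0.pkl","rb"));s=d["scene"]
c=lambda x,y:(150+x/3.4-.35,145+y/3.4-.35)
f=lambda p,z:onz(s,c(*p),z).round(4)
print("small rim w",np.linalg.norm(f((86,505),.065)-f((190,495),.065)),"large",np.linalg.norm(f((519,145),.09)-f((637,145),.09)))
FL,FR,BL=f((222,364),.007),f((316,288),.007),f((146,322),.007)
print("foot",FL,FR,BL,np.linalg.norm(FL-FR),np.linalg.norm(FL-BL), "yaw",np.degrees(np.arctan2(*(FR-FL)[[0,1]])), np.degrees(np.arctan2(*(BL-FL)[[1,0]])))
print("board top corners",f((180,192),.175),f((272,125),.175))
print("hook tip",f((248,120),.219),"pin",f((240,205),.141))
print("small knob",f((116,411),.147),"bow ends",f((88,492),.075),f((186,485),.075))
print("large knob",f((584,48),.18))
E
```

```text
small rim w 0.06873310701546965 large 0.09647035814176289
foot [0.5479 0.0919 0.007 ] [ 0.5458 -0.0147  0.007 ] [0.6274 0.0987 0.007 ] 0.10662068279653812 0.0797902876295103 yaw -178.87142987097684 4.888871650529479
board top corners [0.5665 0.0878 0.175 ] [ 0.5666 -0.006   0.175 ]
hook tip [0.5435 0.0366 0.219 ] pin [0.5525 0.0471 0.141 ]
small knob [0.4742 0.2365 0.147 ] bow ends [0.4904 0.2628 0.075 ] [0.4438 0.2182 0.075 ]
large knob [ 0.4358 -0.2211  0.18  ]
```

Call:
carry_out([
  [0,0,0,0.26,-0.35,-0.57,-1],
  [0,0,0,0.26,-0.35,-0.57,-1],
  [0,0,0,0.26,-0.35,-0.57,-1],
  [0,0,0,0.26,-0.35,-0.57,-1],
  [0,0,0,0.26,-0.35,-0.57,-1],
], force=30)

```text
t: 0.6
tool_pos: [0.2029, -0.4846, 0.4084]
tool_rot: [3.109, 0.385, 0.002]
contact_force: [-1.1, -0.6, -0.1]
opening: 0.0853
grip_force: 0.0
```

Call:
carry_out([
  [0,0,0,0.5,-0.65,0,-1],
  [0,0,0,0.5,-0.65,0,-1],
  [0,0,0,0.5,-0.65,0,-1],
  [0,0,0,0.5,-0.65,0,-1],
  [0,0,0,0.5,-0.65,0,-1],
])

```text
t: 1.1
tool_pos: [0.3002, -0.2582, 0.4012]
tool_rot: [-3.117, -0.382, 0.001]
contact_force: [0.8, 0.2, -0.5]
opening: 0.0853
grip_force: 0.0
```

Call:
carry_out([
  [0,0,0.06,0.5,-0.65,0,-1],
  [0,0,0.06,0.5,-0.65,0,-1],
  [0,0,0.06,0.5,-0.65,0,-1],
  [0,0,0.06,0.5,-0.65,0,-1],
  [0,0,0.06,0.5,-0.65,0,-1],
])

```text
t: 1.6
tool_pos: [0.3965, -0.0372, 0.4013]
tool_rot: [3.14, 0.088, -0.001]
contact_force: [0.5, -0.2, 1.0]
opening: 0.0857
grip_force: 0.0
```

```bash
python3 - <<'E'
from station import *
import cv2,pickle
d={n:get_image(n) for n in("scene","top","wrist")}
pickle.dump(d,open("d1.pkl","wb"))
cv2.imwrite("pics/wrist1.png",d["wrist"]["img"])
o=get_obs();print({k:o[k] for k in("t","q","tool_pos","tool_rot")})
E
```

```text
{'t': 1.75, 'q': array([-2.78533220e-01, -5.43423487e-01,  1.83257231e+00, -9.68271875e-05,
        1.85471003e+00,  1.22863385e+00]), 'tool_pos': array([ 0.39666706, -0.03628636,  0.40106049]), 'tool_rot': array([-3.13939912, -0.09987008,  0.00343362])}
```

View pics/wrist1.png

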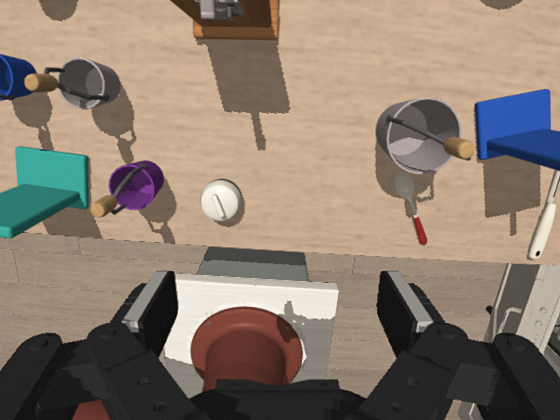

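The wrist view shows the foot's front edge from (194,38) to (279,38), with the hook at (215,8) cut by the image's top edge. The small pail is at (89,80) with its knob at (40,82), and the large pail at (420,135).

```bash
python3 - <<'E'
from h import *
d=pickle.load(open("d1.pkl","rb"));w=d["wrist"]
a,b=onz(w,(194.5,38),.0),onz(w,(279.5,38.),.0);print("foot",a,b,np.linalg.norm(a-b))
a,b=onz(w,(193.5,27),.014),onz(w,(278.5,28.),.014);print("foot top",a,b,np.linalg.norm(a-b))
print("cam",-w["R"].T@w["t"],w["R"])
p=d["scene"]["img"];
print("knob",onz(w,(40,82),.147))
s=d["scene"]["img"]
cv2.imwrite("pics/c1.png",np.hstack([cv2.resize(s[150:270,160:260],None,fx=4,fy=4,interpolation=cv2.INTER_CUBIC),cv2.resize(w["img"][0:120,180:280],None,fx=4,fy=4,interpolation=cv2.INTER_CUBIC)]))
E
```

```text
foot [0.54476715 0.09543737 0.        ] [ 0.55178134 -0.02632937  0.        ] 0.12196859281913607
foot top [0.557445  0.0938619 0.014    ] [ 0.56281839 -0.02412148  0.014     ] 0.11810567962996796
cam [ 0.47633697 -0.02911698  0.54263451] [[ 0.06712581 -0.99774178 -0.00233626]
 [-0.94865776 -0.06454861  0.30964808]
 [-0.30909963 -0.01856907 -0.95084836]]
knob [0.47496973 0.23699093 0.147     ]
```

View pics/c1.png

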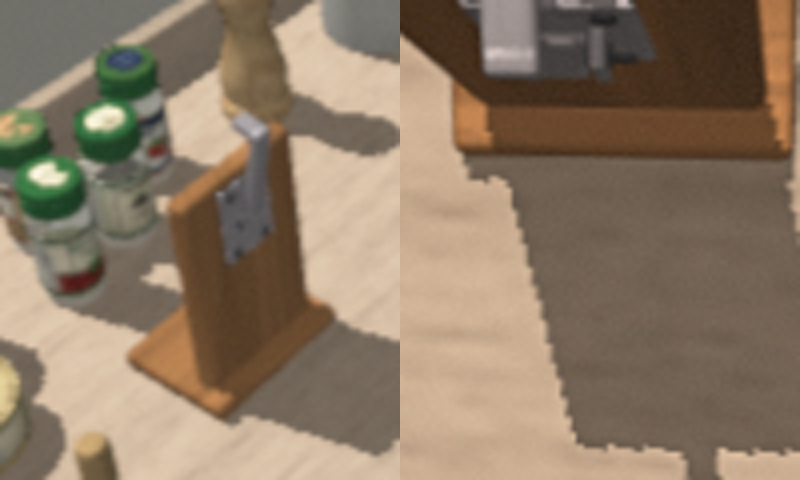

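The crop shows the hook tip in the scene at about (222,180) and in the wrist view at about (207,17). The board's yaw is about 3.3 deg. I'll intersect the tip ray with the hook's plane to get its angle.

```bash
python3 - <<'E'
from h import *
d=pickle.load(open("d1.pkl","rb"));w=d["wrist"];s=d["scene"]
H=np.array([.5553,.0350,.141]);ps=np.radians(3.3);X=np.array([np.cos(ps),np.sin(ps),0]);Y=np.array([-X[1],X[0],0])
def pl(dd,px,yo=0):
    c,r=ray(dd,px);k=((H+Y*yo-c)@Y)/(r@Y);P=c+k*r-H;return (P@X).round(4),P[2].round(4)
c=lambda x,y:(160+x/4-.4,150+y/4-.4)
# scene: top end right corner (y=-6 mm side is away?) , sample points of the bar
for n,p in dict(lipfar=(238,122),endright=(268,128),pin=(248,255),plateTL=(218,180)).items(): print(n,pl(s,c(*p)))
wc=lambda x,y:(180+(x-400)/4-.4,y/4-.4)
for th in(0,.1,.2,.25):
    f=lambda x,z,y:H+Y*y+X*(x*np.cos(th)-z*np.sin(th))+np.array([0,0,x*np.sin(th)+z*np.cos(th)])
    P=[f(-.004,.078,.006),f(-.004,.078,-.006),f(.010,.078,0),f(-.004,0.03,0),f(0,0,0)]
    q=proj(s,P);r=proj(w,P);print(th,[(int((u-160+.4)*4),int((v-150+.4)*4)) for u,v in q],[(int((u-180)*4+400),int(v*4)) for u,v in r])
E
```

```text
lipfar (np.float64(0.0026), np.float64(0.0693))
endright (np.float64(-0.0219), np.float64(0.0762))
pin (np.float64(0.0104), np.float64(-0.0457))
plateTL (np.float64(0.0277), np.float64(0.0103))
0 [(238, 119), (251, 109), (227, 106), (252, 175), (252, 209)] [(481, -16), (538, -17), (508, -88), (548, 34), (566, 43)]
0.1 [(248, 125), (261, 115), (236, 110), (256, 178), (252, 209)] [(483, 23), (540, 23), (509, -49), (548, 47), (566, 43)]
0.2 [(258, 132), (271, 121), (246, 115), (260, 180), (252, 209)] [(486, 63), (542, 63), (510, -8), (549, 61), (566, 43)]
0.25 [(263, 136), (276, 125), (251, 117), (262, 182), (252, 209)] [(488, 83), (544, 82), (511, 11), (550, 67), (566, 43)]
```

Call:
carry_out([
  [0,0,0,0.494,-0.206,0.437,0],
  [0,0,0,0.494,-0.206,0.437,0],
  [0,0,0,0.494,-0.206,0.437,0],
  [0,0,0,0.494,-0.206,0.437,0],
  [0,0,0,0.494,-0.206,0.437,0],
], force=20)

```text
t: 2.25
tool_pos: [0.5402, 0.0306, 0.2634]
tool_rot: [-3.139, -0.087, 0.018]
contact_force: [-0.5, -0.5, -1.4]
opening: 0.0427
grip_force: 0.0
```

```bash
python3 - <<'E'
from station import *
import cv2,pickle,numpy as np
d={n:get_image(n) for n in("scene","wrist")}
pickle.dump(d,open("d2.pkl","wb"))
cv2.imwrite("pics/w2.png",np.hstack([cv2.resize(d["wrist"]["img"],(460,345)),cv2.resize(d["scene"]["img"][140:280,150:287],None,fx=2.464,fy=2.464,interpolation=2)[:345,:338]]))
o=get_obs();print({k:o[k] for k in("t","tool_pos","tool_rot","opening")})
E
```

```text
{'t': 2.35, 'tool_pos': array([0.54016801, 0.02975519, 0.26828773]), 'tool_rot': array([-3.14031662, -0.08611095,  0.00904664]), 'opening': 0.04281832535277161}
```

View pics/w2.png

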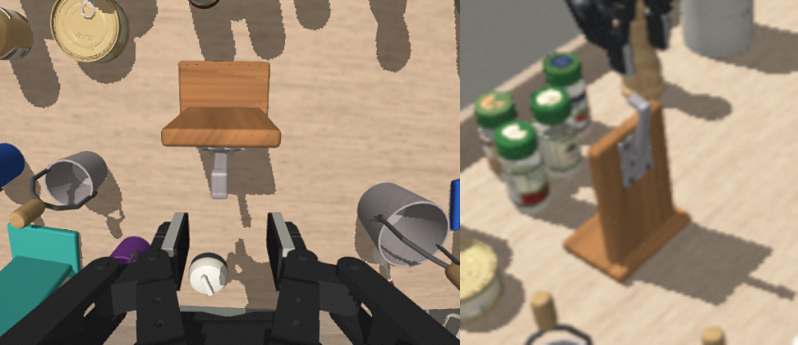

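The wrist view shows the hook pointing down-image at about (219,172) of the scaled picture, between the fingers. The board's top edge runs (163,130) to (280,130), and the small pail is at left (75,180).

```bash
python3 - <<'E'
from h import *
d=pickle.load(open("d2.pkl","rb"));w=d["wrist"];k=560/460
H=np.array([.5553,.0350,.141]);ps=np.radians(3.3);X=np.array([np.cos(ps),np.sin(ps),0]);Y=np.array([-X[1],X[0],0])
im=cv2.cvtColor(w["img"],cv2.COLOR_BGR2HSV)
for r in (200,215,225,232):
    row=im[r,240:300]; m=np.where((row[:,1]<50)&(row[:,2]>110))[0]+240; print(r,m.min() if len(m) else 0,m.max() if len(m) else 0, onz(w,((m.min()+m.max())/2 if len(m) else 0,r),.2175))
L,R=(162*k,146*k),(280*k,146*k)
a,b=onz(w,L,.175),onz(w,R,.175);print("board top front",a,b,np.linalg.norm(a-b))
for th in(.15,.2,.25):
    P=[H+X*(-.078*np.sin(th)+x*np.cos(th))+[0,0,.078*np.cos(th)+x*np.sin(th)] for x in(-.004,.010)]; print(th,proj(w,P))
E
```

```text
200 260 276 [0.56057609 0.03615548 0.2175    ]
215 256 276 [0.55154573 0.03687466 0.2175    ]
225 256 276 [0.54541988 0.03659941 0.2175    ]
232 257 276 [0.54107414 0.03611411 0.2175    ]
board top front [0.56028562 0.08532071 0.175     ] [ 0.56563518 -0.01189703  0.175     ] 0.0973648172681663
0.15 [[269.84922432 234.35189214]
 [269.54799192 213.15406776]]
0.2 [[269.93969885 239.73339294]
 [269.61997537 219.56129219]]
0.25 [[270.0341708  244.79725936]
 [269.69820003 225.72544356]]
```

Call:
carry_out([
  [0,0,0,0.004,-0.019,0.1,0],
  [0,0,0,0.004,-0.019,0.26,0],
  [0,0,0,0.004,-0.019,0.26,0],
  [0,0,0,0.004,-0.019,0.26,1],
  [0,0,0,0.004,-0.019,0.26,1],
], force=20)

```text
t: 2.85
tool_pos: [0.5433, 0.0359, 0.1973]
tool_rot: [3.14, 0.087, 0.009]
contact_force: [1.2, -0.2, 1.1]
opening: 0.0145
grip_force: 0.0
```

Call:
carry_out([
  [0,0,0,0,0,0,1],
  [0,0,0,0,0,0,1],
  [0,0,0,0,0,0,1],
])

```text
t: 3.15
tool_pos: [0.5434, 0.0366, 0.1974]
tool_rot: [3.14, 0.088, 0.009]
contact_force: [-1.9, 0.4, 6.3]
opening: 0.0113
grip_force: 25.5
```

Call:
carry_out([
  [0,0,0,-0.036,0,0.008,1],
  [0,0,0,-0.083,0,0.028,1],
  [0,0,0,-0.125,0,0.057,1],
  [0,0,0,-0.161,0,0.093,1],
  [0,0,0,-0.182,0,0.125,1],
])

```text
t: 3.65
tool_pos: [0.4886, 0.0341, 0.159]
tool_rot: [-3.14, -0.089, -0.01]
contact_force: [-0.2, 2.8, 5.2]
opening: 0.0117
grip_force: 30.2
```

Call:
carry_out([
  [0,0,0,-0.016,0,0.035,1],
  [0,0,0,-0.027,0,0.071,1],
  [0,0,0,-0.033,0,0.105,1],
  [0,0,0,-0.034,0,0.125,1],
  [0,0,0,-0.034,0,0.13,1],
])

```text
t: 4.15
tool_pos: [0.4785, 0.0336, 0.1223]
tool_rot: [-3.139, -0.089, -0.003]
contact_force: [-16.6, 5.3, 31.6]
opening: 0.0114
grip_force: 35.4
```

Call:
carry_out([
  [0,0,0,0.0,0,-0.008,1],
  [0,0,0,0,0,-0.008,0],
  [0,0,0,0,0,-0.008,0],
  [0,0,0,0,0,-0.008,0],
  [0,0,0,0,0,-0.15,0],
])

```text
t: 4.65
tool_pos: [0.472, 0.0332, 0.1548]
tool_rot: [-3.139, -0.088, 0.023]
contact_force: [0.6, 0.5, -0.6]
opening: 0.0426
grip_force: 0.0
```

Call:
carry_out([
  [0,0,0,0,-0.3,-0.5,0],
  [0,0,0,0,-0.3,-0.5,0],
  [0,0,0,0,-0.3,-0.5,0],
  [0,0,0,0,-0.3,-0.5,0],
  [0,0,0,0,-0.3,-0.5,0],
])

```text
t: 5.15
tool_pos: [0.4733, 0.1242, 0.3158]
tool_rot: [-3.14, -0.092, -0.011]
contact_force: [1.1, -0.2, -0.1]
opening: 0.0427
grip_force: 0.0
```

```bash
python3 - <<'E'
from station import *
import cv2,pickle,numpy as np
d={n:get_image(n) for n in("scene","wrist")}
pickle.dump(d,open("d3.pkl","wb"))
cv2.imwrite("pics/w3.png",np.hstack([cv2.resize(d["wrist"]["img"],(460,345)),cv2.resize(d["scene"]["img"][160:320,150:287],None,fx=2.464,fy=2.464,interpolation=2)[:345,:338]]))
o=get_obs();print({k:o[k] for k in("t","q","tool_pos","tool_rot","opening")})
E
```

```text
{'t': 5.25, 'q': array([ 1.02116101e-01, -3.17195647e-01,  1.81828063e+00, -6.34722495e-04,
        1.64172148e+00,  1.61619991e+00]), 'tool_pos': array([0.47169437, 0.12274639, 0.31064377]), 'tool_rot': array([ 3.13961056e+00,  8.89814093e-02, -1.82775257e-03]), 'opening': 0.042759022790587485}
```

View pics/w3.png

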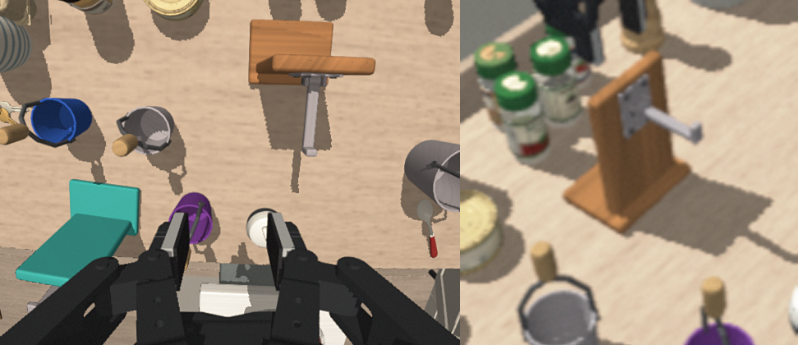

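The hook is out: level in the scene crop, tip at (697,132), and in the wrist view it runs (312,80) to (310,153). The small pail is at (148,128) with its knob at (125,147). I'll move above it for a closer look at the bow.

Call:
carry_out([
  [0,0,0,0.0,-0.38,0.02,0],
  [0,0,0,0.0,-0.38,0.02,0],
  [0,0,0,0.0,-0.38,0.02,0],
  [0,0,0,0.0,-0.38,0.02,0],
])

```text
t: 5.65
tool_pos: [0.4644, 0.2372, 0.3023]
tool_rot: [3.138, 0.092, -0.008]
contact_force: [-0.7, 0.4, 1.1]
opening: 0.0428
grip_force: 0.0
```

```bash
python3 - <<'E'
from station import *
from h import *
d={n:get_image(n) for n in("scene","wrist")}
e=pickle.load(open("d3.pkl","rb"))
H=np.array([.555,.0362,.141]);ps=np.radians(3.2);X=np.array([np.cos(ps),np.sin(ps),0])
print("lip top tip pred",proj(e["scene"],H-X*.078+[0,0,.018]),"end low",proj(e["scene"],H-X*.078-[0,0,.004]),"wrist",proj(e["wrist"],H-X*.078+[0,0,.018])/1.217)
pickle.dump(d,open("d4.pkl","wb"))
w=d["wrist"];k=proj(w,[.474,.237,.1])[0].astype(int);print(k)
x0,y0=max(0,k[0]-75),max(0,k[1]-75)
print(x0,y0)
a=w["img"][y0:y0+150,x0:x0+150]
s=d["scene"]["img"][245:325,150:230]
cv2.imwrite("pics/w4.png",np.hstack([cv2.resize(a,(400,400),interpolation=2),cv2.resize(s,(400,400),interpolation=2)]))
o=get_obs();print({k:o[k] for k in("t","q","tool_pos","tool_rot","opening")})
E
```

```text
lip top tip pred [[246.40129449 209.32902145]] end low [[246.95163295 215.89819124]] wrist [[313.21126161 155.12603592]]
[275 164]
200 89
{'t': 5.75, 'q': array([ 3.26595999e-01, -2.27791281e-01,  1.75683549e+00, -9.11603292e-04,
        1.61593446e+00,  1.84169936e+00]), 'tool_pos': array([0.4651186 , 0.2356201 , 0.30372739]), 'tool_rot': array([ 3.1385067 ,  0.0873568 , -0.00465931]), 'opening': 0.04244821507943058}
```

View pics/w4.png

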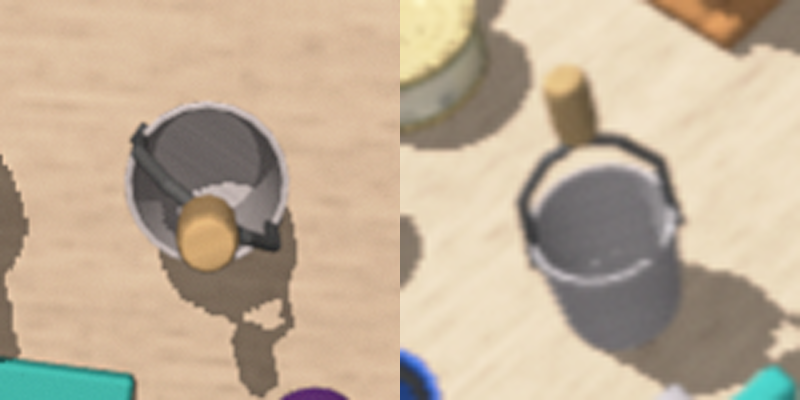

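The wrist crop shows the bow's ends at (137,135) and (275,240), and the knob centred near (206,232).

```bash
python3 - <<'E'
from h import *
d=pickle.load(open("d4.pkl","rb"));w=d["wrist"];s=d["scene"]
c=lambda x,y:(200+x/2.667-.3,89+y/2.667-.3); cs=lambda x,y:(150+(x-400)/5-.4,245+y/5-.4)
a,b=onz(w,c(138,138),.065),onz(w,c(275,238),.065);print(a,b,np.linalg.norm(a-b),(a+b)/2,"bow dir",np.degrees(np.arctan2(*(a-b)[[1,0]])))
print("rim centre",onz(w,c(207,182),.065),"width",np.linalg.norm(onz(w,c(126,182),.065)-onz(w,c(288,182),.065)))
print("knob w",onz(w,c(206,232),.147),"top",onz(w,c(207,247),.167),"knob s",onz(s,cs(571,105),.147),"tri",tri([(w,c(206,232)),(s,cs(571,105))]))
a,b=onz(s,cs(530,240),.065),onz(s,cs(675,215),.065);print("scene ends",a,b,np.linalg.norm(a-b),np.degrees(np.arctan2(*(a-b)[[1,0]])))
E
```

```text
[0.49213739 0.26436788 0.065     ] [0.45402439 0.20612802 0.065     ] 0.06960231461598125 [0.47308089 0.23524795 0.065     ] bow dir 56.79868662433809
rim centre [0.475827   0.23564322 0.065     ] width 0.06605197426836504
knob w [0.47425333 0.23611702 0.147     ] top [0.47431015 0.23585334 0.167     ] knob s [0.47404222 0.23657052 0.147     ] tri [0.47424219 0.23626292 0.14665804]
scene ends [0.490358   0.26503383 0.065     ] [0.44899682 0.21421232 0.065     ] 0.0655253655269423 50.859518217907905
```

Call:
carry_out([
  [0,0,0.212,0.03,0,0.2,0],
  [0,0,0.212,0.03,0,0.2,0],
  [0,0,0.212,0.03,0,0.2,0],
  [0,0,0.212,0.03,0,0.2,0],
  [0,0,0.212,0.03,0,0.2,0],
])

```text
t: 6.25
tool_pos: [0.4747, 0.2352, 0.2449]
tool_rot: [2.992, -0.953, -0.001]
contact_force: [0.1, 0.8, 0.4]
opening: 0.0425
grip_force: 0.0
```

Call:
carry_out([
  [0,0,0,0,0,0,0],
  [0,0,0,0,0,0,0],
  [0,0,0,0,0,0,0],
])

```text
t: 6.55
tool_pos: [0.4746, 0.2366, 0.2456]
tool_rot: [2.996, -0.943, -0.0]
contact_force: [-1.1, 0.3, 0.0]
opening: 0.0424
grip_force: 0.0
```

Call:
carry_out([
  [0,0,0,0,0,0.12,0],
  [0,0,0,0,0,0.24,0],
  [0,0,0,0,0,0.37,0],
  [0,0,0,0,0,0.37,0],
  [0,0,0,0,0,0.37,1],
], force=50)

```text
t: 7.05
tool_pos: [0.4743, 0.2371, 0.1348]
tool_rot: [2.996, -0.942, -0.002]
contact_force: [0.5, 0.3, 0.8]
opening: 0.0298
grip_force: 0.0
```

Call:
carry_out([
  [0,0,0,0,0,0,1],
  [0,0,0,0,0,0,1],
  [0,0,0,0,0,0,1],
  [0,0,0,0,0,0,1],
])

```text
t: 7.45
tool_pos: [0.4756, 0.2377, 0.1369]
tool_rot: [-2.995, 0.942, -0.004]
contact_force: [-0.0, -0.0, 4.8]
opening: 0.0182
grip_force: 49.4
```

Call:
carry_out([
  [0,0,0,0,0,-0.08,1],
  [0,0,0,0,0,-0.2,1],
  [0,0,0,0,0,-0.34,1],
  [0,0,0,0,0,-0.48,1],
  [0,0,0,0,0,-0.62,1],
])

```text
t: 7.95
tool_pos: [0.474, 0.2372, 0.3221]
tool_rot: [2.997, -0.943, -0.0]
contact_force: [0.3, 0.2, -1.5]
opening: 0.0183
grip_force: 49.4
```

Call:
carry_out([
  [0,0,-0.04,0,0,-0.03,1],
  [0,0,-0.085,0,0,-0.03,1],
  [0,0,-0.13,0,0,-0.03,1],
  [0,0,-0.175,0,0,-0.03,1],
  [0,0,-0.212,0,0,-0.03,1],
])

```text
t: 8.45
tool_pos: [0.4742, 0.2373, 0.3294]
tool_rot: [3.14, 0.097, -0.001]
contact_force: [0.3, 0.7, -2.1]
opening: 0.0184
grip_force: 49.4
```

Call:
carry_out([
  [0,0,0,0,0,0,1],
  [0,0,0,0,0,0,1],
])

```text
t: 8.65
tool_pos: [0.4743, 0.2373, 0.3295]
tool_rot: [3.14, 0.085, -0.001]
contact_force: [0.3, 0.4, -2.8]
opening: 0.0184
grip_force: 49.4
```

Call:
carry_out([
  [0,0,0,-0.02,0.06,0,1],
  [0,0,0,-0.06,0.2,0,1],
  [0,0,0,-0.11,0.36,0,1],
  [0,0,0,-0.15,0.52,0,1],
  [0,0,0,-0.18,0.62,0,1],
])

```text
t: 9.15
tool_pos: [0.4302, 0.0463, 0.3298]
tool_rot: [3.14, 0.083, 0.001]
contact_force: [0.8, 0.7, -1.9]
opening: 0.0181
grip_force: 49.5
```

Call:
carry_out([
  [0,0,0,-0.021,0.063,0,1],
  [0,0,0,-0.021,0.063,0.1,1],
  [0,0,0,-0.021,0.063,0.22,1],
  [0,0,0,-0.021,0.063,0.34,1],
  [0,0,0,-0.021,0.063,0.4,1],
])

```text
t: 9.65
tool_pos: [0.4239, 0.0294, 0.2059]
tool_rot: [-3.14, -0.085, 0.008]
contact_force: [0.5, 0.3, -2.7]
opening: 0.0181
grip_force: 49.5
```

```bash
python3 - <<'E'
from station import *
from h import *
d={n:get_image(n) for n in("scene","wrist")}
pickle.dump(d,open("d5.pkl","wb"))
cv2.imwrite("pics/w5.png",np.hstack([cv2.resize(d["wrist"]["img"],(460,345)),cv2.resize(d["scene"]["img"][160:320,170:307],None,fx=2.464,fy=2.464,interpolation=2)[:345,:338]]))
o=get_obs();print({k:o[k] for k in("t","tool_pos","tool_rot","opening","contact_force")})
E
```

```text
{'t': 9.75, 'tool_pos': array([0.42348812, 0.02953773, 0.2059144 ]), 'tool_rot': array([-3.1394426 , -0.08564206,  0.01109753]), 'opening': 0.0179891996792398, 'contact_force': array([-0.54491094,  0.70308454, -2.27823751])}
```

View pics/w5.png

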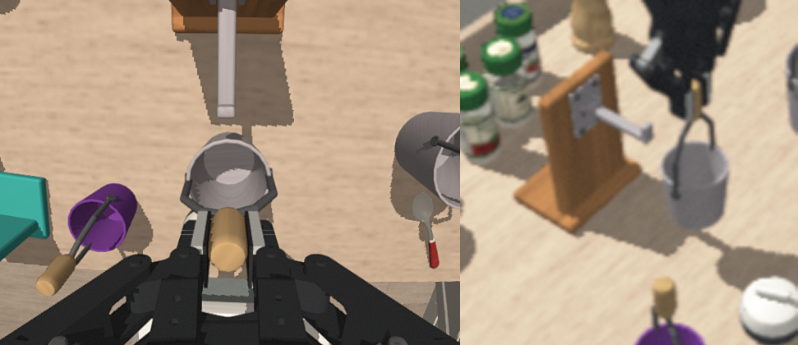

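The bow is square to the hook: its ends at (183,190) and (275,190) straddle the hook's line at x≈226. Next I lower to threading height and advance.

Call:
carry_out([
  [0,0,0,0,0,0.05,1],
  [0,0,0,0,0,0.07,1],
  [0,0,0,0.04,0,0.07,1],
  [0,0,0,0.1,0,0.07,1],
  [0,0,0,0.16,0,0.07,1],
])

```text
t: 10.25
tool_pos: [0.4749, 0.0321, 0.1896]
tool_rot: [3.14, 0.088, 0.003]
contact_force: [-0.7, 0.7, -2.7]
opening: 0.0186
grip_force: 49.5
```

Call:
carry_out([
  [0,0,0,0.05,0,0,1],
  [0,0,0,0.1,0,0,1],
  [0,0,0,0.135,0,0,1],
  [0,0,0,0.135,0,0,1],
])

```text
t: 10.65
tool_pos: [0.5153, 0.0343, 0.1893]
tool_rot: [3.14, 0.088, 0.001]
contact_force: [-1.4, -1.0, -2.8]
opening: 0.0181
grip_force: 49.5
```

Call:
carry_out([
  [0,0,0,-0.005,0,0.03,1],
  [0,0,0,-0.01,0,0.06,1],
  [0,0,0,-0.01,0,0.085,1],
  [0,0,0,-0.01,0,0.095,1],
  [0,0,0,-0.01,0,0.095,1],
])

```text
t: 11.15
tool_pos: [0.5107, 0.0345, 0.1616]
tool_rot: [-3.139, -0.088, 0.001]
contact_force: [-4.2, 2.0, 7.7]
opening: 0.018
grip_force: 50.5
```

```bash
python3 - <<'E'
from station import *
from h import *
d={n:get_image(n) for n in("scene","wrist")}
pickle.dump(d,open("d6.pkl","wb"))
cv2.imwrite("pics/w6.png",np.hstack([cv2.resize(d["wrist"]["img"],(400,300)),cv2.resize(d["scene"]["img"][165:265,170:303],(400,300),interpolation=2)]))
o=get_obs();print({k:o[k] for k in("t","tool_pos","tool_rot","opening","contact_force")})
E
```

```text
{'t': 11.25, 'tool_pos': array([0.51079935, 0.03460251, 0.1617112 ]), 'tool_rot': array([-3.13930245e+00, -8.84832283e-02,  4.50389725e-04]), 'opening': 0.018665130601335192, 'contact_force': array([-4.43585462,  2.04075723,  7.67827652])}
```

View pics/w6.png

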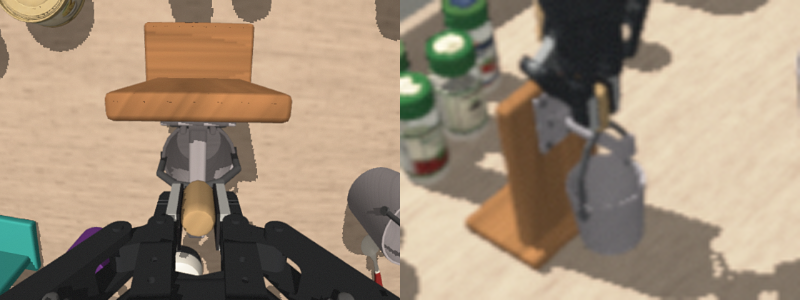

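The bow sits on the arm at about (597,125), with the lip showing past it at (622,145), and the force reading confirms contact. Now I release.

Call:
carry_out([
  [0,0,0,0,0,-0.005,1],
  [0,0,0,0,0,-0.005,0.5],
  [0,0,0,0,0,-0.005,0.2],
  [0,0,0,0,0,-0.005,0],
  [0,0,0,0,0,-0.005,0],
])

```text
t: 11.75
tool_pos: [0.5111, 0.034, 0.1614]
tool_rot: [3.14, 0.088, -0.0]
contact_force: [0.0, 0.6, -0.2]
opening: 0.0424
grip_force: 0.0
```

Call:
carry_out([
  [0,0,0,0,0,-0.05,0],
  [0,0,0,0,0,-0.12,0],
  [0,0,0,0,0,-0.25,0],
  [0,0,0,0,0,-0.4,0],
  [0,0,0,-0.15,0,-0.5,0],
])

```text
t: 12.25
tool_pos: [0.4719, 0.0315, 0.3136]
tool_rot: [3.14, 0.089, 0.006]
contact_force: [0.0, -0.3, 2.2]
opening: 0.0428
grip_force: 0.0
```

Call:
carry_out([
  [0,0,0,-0.2,0,0,0],
  [0,0,0,-0.2,0,0,0],
  [0,0,0,-0.2,0,0,0],
  [0,0,0,-0.2,0,0,0],
  [0,0,0,-0.2,0,0,0],
])

```text
t: 12.75
tool_pos: [0.4104, 0.0284, 0.3092]
tool_rot: [-3.14, -0.089, 0.001]
contact_force: [0.3, 0.4, -0.1]
opening: 0.0428
grip_force: 0.0
```

```bash
python3 - <<'E'
from station import *
from h import *
d={n:get_image(n) for n in("scene","wrist")}
cv2.imwrite("pics/w7.png",np.hstack([cv2.resize(d["wrist"]["img"],(400,300)),cv2.resize(d["scene"]["img"][155:255,170:303],(400,300),interpolation=2)]))
o=get_obs();print({k:o[k] for k in("t","tool_pos","opening","contact_force")})
E
```

```text
{'t': 12.85, 'tool_pos': array([0.41033158, 0.02843969, 0.30896555]), 'opening': 0.042781963676327646, 'contact_force': array([ 0.3669511 ,  1.02484656, -0.74675583])}
```

View pics/w7.png

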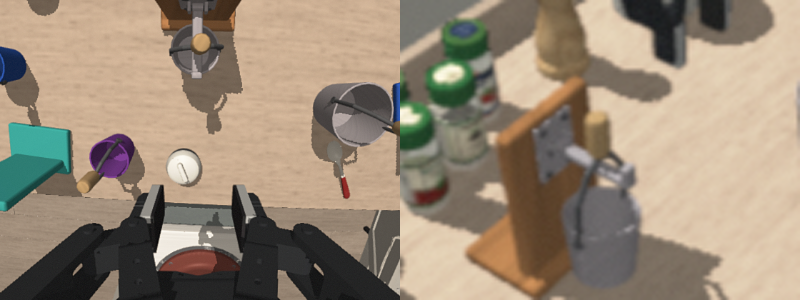

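The small pail hangs by its bow between the board and the lip (scene crop (603,230), knob (597,130)). The large pail is still standing in place at (355,112) in the wrist view, and the gripper is clear.

```bash
python3 -c "
from station import *
print(finish_job())"
```

```text
the job is handed in; nothing more can be done
None
```

The hook is folded fully out, the smaller steel pail hangs on it by its bow between the board and the lip, the larger pail was left standing where it was, and the job is handed in (about 13 s of the 48 s used).

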